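Grease the packing conveyor's drive bearing with a push-type grease gun

ROBOT

A 6-joint arm with a two-finger parallel gripper is mounted at the origin on the work surface. World frame = base frame: x ahead of the robot, y to its left, z up, the work surface at z = 0. Lengths are in mm, angles in degrees, forces in N, time in s.
With the tool pointing down it reaches from about 300 to 850 mm from the base axis. Payload 4.2 kg.
Tool frame: the origin (TCP) lies at the very end of the fingers, on their centre line; the grasp point (between the pads) lies 19 mm behind it; z points along the fingers, y is the direction in which the jaws open and shut (so a half turn about z gives the same grasp; the last joint's range is limited). The gripper opens to 91 mm and grips with 3 to 60 N. Pads are 32 mm wide; open, the fingers measure 118 mm over their backs; the gripper's body (76 mm by 178 mm) begins 60 mm behind the grasp point.
Start: joints at [67.093, 18.312, 89.639, -0, 72.044, -1.146], TCP at [213.176, 534.04, 213.976] pointing down, gripper open.
Joint ranges: [-177.97, 177.97], [-48.28, 115.42], [12.27, 149.76], [-77.06, 257.06], [2.81, 150.46], [-146.56, 146.56]. Speed limits (degrees/s): [147.25, 147.25, 180, 180, 180, 180].

INTERFACE

Orientations are given as [roll, pitch, yaw] about the fixed x, y, z axes, in that order (R = Rz(yaw) Ry(pitch) Rx(roll)).
In Python, from workcell import env gives the robot as it stands. The module is installed in compiled form; this text tells all that it offers.
- The arm moves only by the tool arm_command, never from a script. Its argument "targets" is a list of rows, each a list of 5 numbers: the closure, from 0 (fully open) to 1 (shut), then the shift along the tool's x, y, z each as a share of 50 cm, from -1 to 1, then the turn about the tool's z as a share of pi/4 rad, from -1 to 1. A call has 1 to 8 rows; each row is the pose to reach, as a shift and turn from the pose measured when the call began, along the tool's axes at that moment; what a row does not reach only later rows make up. A row lasts 1/12 s, in which the tool goes at most 41.7 mm and 7.16 degrees, less where a joint would pass 70% of its speed; a pose out of reach is approached as far as the arm can. A call with a number of a shift or a turn outside -1 to 1 is refused whole. A call with a gripper value outside its range is refused whole. The fingers move at their own pace and stop on an object; "squeeze" is the grip in N (left out, the last holds). Time passes only in rows, so rows that repeat a pose let the fingers close. It gives the time, the measured TCP pose, the force and the opening at its end, in the units of the state.
- env.state(): the state, without advancing time (a new reading comes with each control period).
- env.grab_frame(name): name is "scene" or "top"; returns the picture (420x560x3 uint8, red, green, blue); there is no depth.
- env.camera_params(name): a dict with "camera_matrix" (3x3 intrinsics, pixels), "dist_coeffs" ([k1, k2, p1, p2, k3] as OpenCV has them; the pictures are not rectified), "R" (3x3) and "t" (3): a world point X has camera coordinates R X + t. Camera axes: x right, y down, z forward; pixel columns grow to the right and rows downward; lengths in mm; the calibration is good to about 2 mm. A picture is of the moment at which its call begins. camera_params takes no time and is no camera call.
- env.job_done(): hands the job in, once; it reports no verdict.
The state is a dict: "time_s": time; "qpos": joint angles; "qvel": joint speeds; "effort": joint torques, N m; "ee_pos": TCP position; "ee_rot": TCP orientation; "force": force on the tool from outside, world axes, zero at the start; "torque": the same for the moment, N m; "gripper_width": finger opening in mm.
Only numpy, scipy, OpenCV 4.12 (cv2) and the standard library are available. Lean on these libraries where they do the work, as an engineer would, in place of code of your own. Each camera call takes 0.05 s, during which the arm holds its last target.

TASK

The packing conveyor's drive bearing on the side nearest you is due for grease. Lift the push-type grease gun out of its holder, press its coupler squarely onto that bearing's tilted grease nipple until it snaps on, then push the barrel right down against the pump spring. Finish while still gripping the gun and holding the pump pushed in; leave the tape roll, spanner and tin where they are.

Things in the scene. Friction and masses are not known exactly. Their poses are not given: they have to be found in the camera images.
- gun_grip (a point): Push-type grease gun, 0.4 to 0.6 kg, hanging upright in its holder, coupler down: round steel barrel 34 mm thick with a black end cap. Point on its axis, mid-grip: smooth barrel from 42 mm below to 46 mm above (the cap's top). z runs along the gun to the cap. A 46 mm collar, underside 54 mm below this point, rests on the holder; an 18 mm nose below it sits in the holder's hole. Any grasp yaw does.
- coupler_seat (a point): Centre of the seat inside the gun's coupler (25 mm wide), z along the gun to the cap; 127 mm below gun_grip with the pump out, 112 mm pushed in. Four sprung jaws reach 15 mm below the seat. Their lips meet the nipple's ball with the seat 12 mm from its tip, catch it up to 3 mm off-centre, spread over it at about 7 N, and snap behind it from 5 mm on; then the seat lies on the tip.
- pump (a joint): Pump stroke in m: 0 with the coupler's tube fully out, 0.015 with the barrel pushed right down over it. Its spring takes 10 N to start and 18 N at the full 15 mm, so on the nipple the coupler snaps on first and the pump moves after.
- nipple: Ball-head grease nipple on the conveyor's near drive bearing: steel ball 14 mm in diameter on a 7 mm neck. Origin at its outer tip, the top of the ball, 131 mm above the bench; z points outwards along the nipple, leaning 30 degrees from vertical towards the conveyor's open end (its +y). The grey pillow block's round housing begins 28 mm below the tip.
- conveyor: Bench-top belt conveyor, fixed. Origin on the bench under the near drive bearing; x along the drive shaft, away from the robot. A like bearing and nipple 260 mm along x, beside the gearmotor, is not the one to grease. The belt runs 500 mm along -y, top at 111 mm, 45 to 215 mm along x, with flat packs on it up to 137 mm high; the nipple leans along +y.
- holder: Dark steel bracket of the grease gun, fixed: base 90 x 100 mm, two side cheeks and a top plate 70 x 90 mm with a 38 mm hole, its top 110 mm above the bench. Origin on the bench below the hole's centre.
- tape: Roll of brown packing tape lying flat, 100 mm in diameter, 48 mm high, origin at the centre of its underside. To be left alone.
- spanner: Steel spanner 180 mm long lying flat, 8 mm thick, origin at its middle on the bench, long along its x axis. To be left alone.
- tin: Closed round metal tin, 75 mm in diameter, 75 mm high, origin at the centre of its underside. To be left alone.
There are look-alikes about, which are no part of the job. Leave any green or red look-alike of the holder alone.

How it is judged:
By the outcome, as a careful person would: the job done as asked, in the order asked, and still so for the second after the job is handed in, while the arm keeps its last pose, push and grip.
It also fails if it takes over 42 s, if anything falls off the work surface, if the arm or the gripper's body presses on something with over 40 N, if the wrist force passes 120 N, or if a joint passes its speed limit or range.

## Working session

There is one attempt and no reset: what is moved stays moved. The work goes in short steps, Python scripts to look and compute and a tool call to move; the robot and the scene stay as the last step left them, time stands still between calls to the robot, and variables do not carry over. Pictures are saved under pics/ and viewed, and the job is handed in when it is done.

Besides the shell and the picture viewer there is one more tool, called after "Request:" by a JSON object that holds its "op" and its "data". arm_command: Moves the arm, as the interface text tells. Shift numbers are shares of 50 cm and turn numbers shares of pi/4 rad, none past 1 either way. Its arguments: {"type":"object","properties":{"targets":{"type":"array"},"squeeze":{"type":"number"}},"required":["targets"]}

```bash
mkdir -p pics; ls; python3 - <<'E'
from workcell import env
import cv2,numpy as np
s=env.state(); print({k:np.round(v,3).tolist() for k,v in s.items()})
for n in("scene","top"):
    p=env.camera_params(n); print(n,{k:np.round(v,3).tolist() for k,v in p.items()})
    im=env.grab_frame(n); cv2.imwrite(f"pics/{n}0.png",im[:,:,::-1])
E
```

```text
pics
{'time_s': 0.0, 'qpos': [67.092, 18.351, 89.708, 0.002, 72.042, -1.146], 'qvel': [0.056, -0.044, 0.055, 0.046, 0.01, 0.069], 'effort': [0.001, -41.247, -23.197, 0.073, 0.046, -0.0], 'ee_pos': [212.978, 533.557, 213.115], 'ee_rot': [-179.899, -0.004, 158.237], 'force': [0.055, -0.015, 0.783], 'torque': [0.016, -0.015, -0.005], 'gripper_width': 90.682}
scene {'camera_matrix': [[511.246, 0.0, 284.108], [0.0, 511.246, 210.585], [0.0, 0.0, 1.0]], 'dist_coeffs': [-0.086, 0.0, 0.0, 0.0, 0.0], 'R': [[0.192, 0.981, 0.012], [0.81, -0.151, -0.567], [-0.554, 0.119, -0.824]], 't': [-307.706, -306.563, 1774.505]}
top {'camera_matrix': [[523.059, 0.0, 276.924], [0.0, 523.059, 214.303], [0.0, 0.0, 1.0]], 'dist_coeffs': [0.023, 0.0, 0.0, 0.0, 0.0], 'R': [[-0.025, -1.0, 0.011], [-0.988, 0.023, -0.151], [0.151, -0.015, -0.988]], 't': [210.645, 515.388, 1158.716]}
```

View pics/scene0.png

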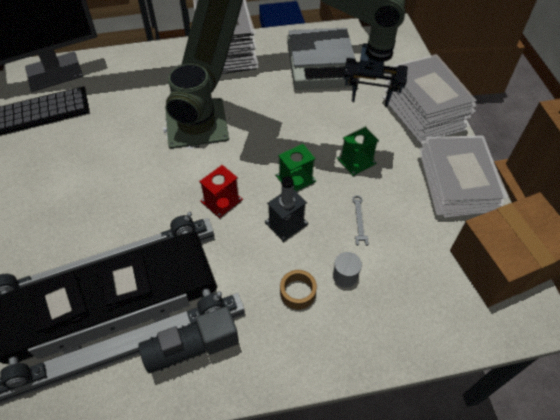

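View pics/top0.png

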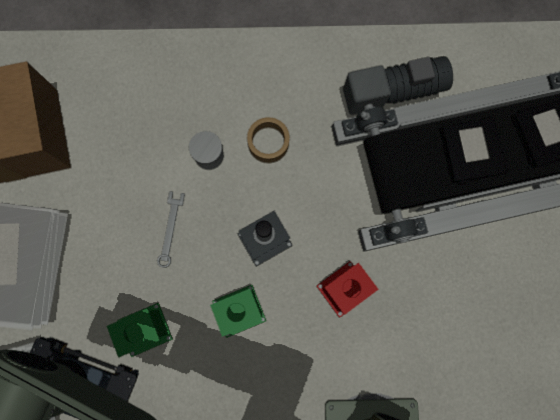

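```bash
cat > h.py <<'E'
import numpy as np,cv2
from workcell import env
def cam(n):
    p=env.camera_params(n); return [np.array(p[k],float) for k in("camera_matrix","dist_coeffs","R","t")]
def ray(n,px):
    K,d,R,t=cam(n); u=cv2.undistortPoints(np.array([[px]],float),K,d)[0,0]
    v=R.T@np.array([u[0],u[1],1.]); return -R.T@t, v/np.linalg.norm(v)
def onz(n,px,z):
    c,v=ray(n,px); return c+v*(z-c[2])/v[2]
def two(pa,pb):
    c1,v1=ray("scene",pa); c2,v2=ray("top",pb)
    A=np.stack([v1,-v2],1); s=np.linalg.lstsq(A,c2-c1,rcond=None)[0]
    a=c1+s[0]*v1;b=c2+s[1]*v2; return (a+b)/2,np.linalg.norm(a-b)
def proj(n,X):
    K,d,R,t=cam(n); return cv2.projectPoints(np.array([X],float),cv2.Rodrigues(R)[0],t,K,d)[0][0,0]
def crop(im,x,y,w,h,s,gain=1.0):
    c=im[y:y+h,x:x+w]; c=cv2.resize(c,None,fx=s,fy=s,interpolation=cv2.INTER_CUBIC)
    return np.clip(c.astype(float)*gain,0,255).astype(np.uint8)
E
python3 - <<'E'
from h import *
s=cv2.imread('pics/scene0.png');t=cv2.imread('pics/top0.png')
a=crop(s,150,160,160,100,5,1.8); b=crop(t,230,190,160,100,5,1.8)
cv2.imwrite('pics/c1.png',crop(s,150,170,160,100,5,2.0)); cv2.imwrite('pics/c2.png',crop(t,230,190,80,100,5,1.8)); cv2.imwrite('pics/c3.png',crop(t,350,190,100,75,8,2.0))
E
```

```text
(no output)
```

View pics/c1.png

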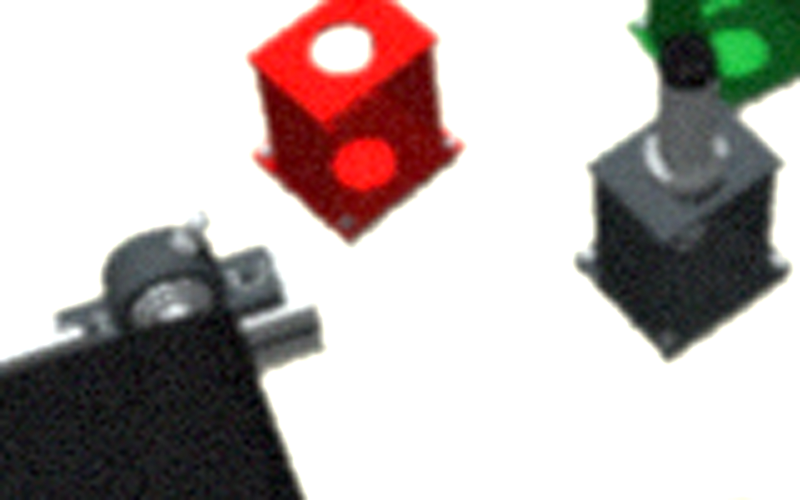

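View pics/c2.png

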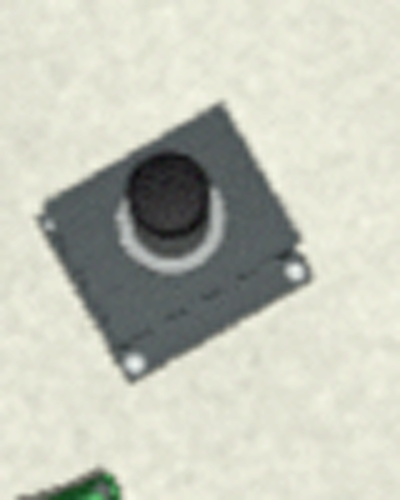

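View pics/c3.png

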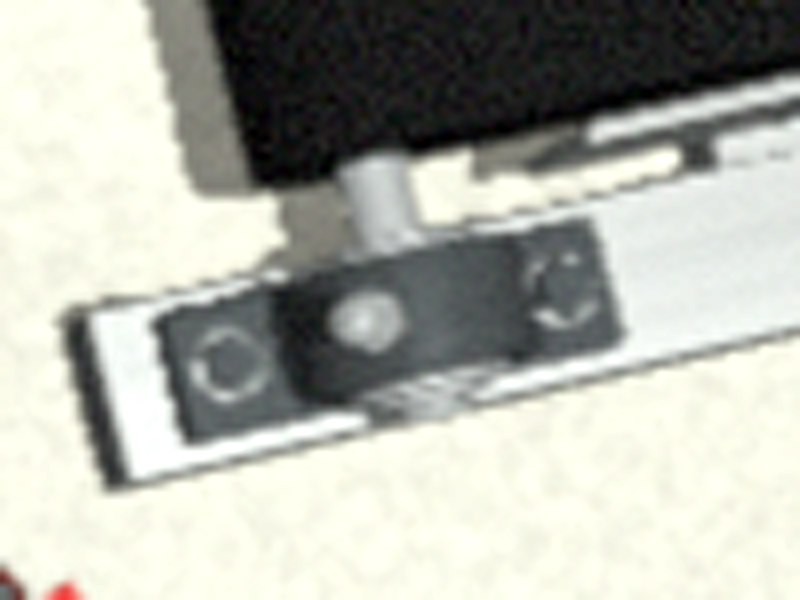

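```bash
python3 - <<'E'
from h import *
s=cv2.imread('pics/scene0.png');t=cv2.imread('pics/top0.png')
# ball in top
g=cv2.cvtColor(t,cv2.COLOR_BGR2GRAY); r=g[222:239,388:405]; print(r)
g2=cv2.cvtColor(s,cv2.COLOR_BGR2GRAY); print(g2[208:226,178:198])
print('gun top'); print(g[214:246,252:276])
E
```

```text
[[ 62  54  50  48  52  65  66  60  51  46  43  45  45  45  46  45  45]
 [ 53  51  48  44  39  33  37  40  37  38  42  45  46  47  46  47  47]
 [ 43  29  31  28  34  35  37  38  41  41  40  44  49  47  49  48  47]
 [ 27  26  30  30  35  39  38  43  46  42  41  45  46  49  50  48  49]
 [ 23  25  26  27  30  42  53  61  63  62  56  48  43  47  50  51  50]
 [ 17  17  17  24  40  64  76  85  88  92  87  66  48  49  51  50  50]
 [ 16  18  16  38  64  83  92  97  92  89  89  78  56  48  52  51  50]
 [ 16  16  23  52  76  84  96 106  99  87  87  84  62  49  51  51  50]
 [ 11  13  23  52  71  86 104 112  99  90  89  87  68  53  49  49  51]
 [ 16  15  22  44  71  88  95  98  91  87  91  79  59  50  50  52  52]
 [ 12  21  15  28  50  70  81  84  82  83  82  60  45  44  49  51  54]
 [ 19  23  29  30  32  43  47  59  76  75  58  42  44  47  51  54  55]
 [ 20  25  25  30  29  31  33  35  44  42  40  41  40  47  51  50  53]
 [ 14  19  25  26  33  35  35  35  35  39  40  41  42  45  47  47  45]
 [ 15  23  25  27  32  32  34  37  39  37  38  36  40  45  55  61  66]
 [ 15  23  25  26  31  33  35  33  
[... 4179 characters left out ...]
50  62  86 100  97  80  56  43  39  43  44  41  42  42  45  46  65
   93 102  98  72  52  52]
 [ 53  51  52  77  95 100 100  82  61  48  43  40  42  40  45  58  70  94
  103  99  78  56  52  52]
 [ 52  53  55  55  73  90  99 103  94  78  67  63  62  62  72  89 101 102
   98  79  55  51  53  54]
 [ 53  52  53  52  53  67  84  96 100 102 104 103 104 103 102 103 101  97
   83  57  54  52  53  54]
 [ 53  54  53  53  53  53  50  68  88  96 100 100  99  98  96  94  82  64
   54  51  52  54  52  53]
 [ 52  54  54  53  52  51  53  50  51  62  76  79  80  79  71  59  52  53
   52  55  54  52  53  52]
 [ 53  53  54  52  53  51  53  53  49  55  56  52  53  55  54  52  52  56
   55  54  54  55  53  51]]
```

```bash
python3 - <<'E'
from h import *
s=cv2.imread('pics/scene0.png');t=cv2.imread('pics/top0.png')
cv2.imwrite('pics/c4.png',np.hstack([crop(t,340,95,60,50,6,2.2),crop(s,190,280,60,50,6,2.2)]))
b,e=two((189.2,213.3),(394.6,229.6)); print('ball near two-view',b,e,'z124.9:',onz('top',(394.6,229.6),124.9),onz('scene',(189.2,213.3),124.9))
c=onz('top',(263.6,226.5),210); print('cap',c)
# cap mask
g=cv2.cvtColor(t,cv2.COLOR_BGR2GRAY)
for n,im,z in(('top',t,210),('scene',s,210)):
    g=cv2.cvtColor(im,cv2.COLOR_BGR2GRAY)
    x0,y0,x1,y1=(250,215,276,250) if n=='top' else (278,172,300,200)
    m=(g[y0:y1,x0:x1]<(36 if n=='top' else 30)).astype(np.uint8)
    k,l,st,ce=cv2.connectedComponentsWithStats(m); i=1+st[1:,4].argmax(); print(n,st[i]+[x0,y0,0,0,0],ce[i]+[x0,y0])
E
```

```text
ball near two-view [468.37351115 -46.74927072 127.89723892] 1.7816391650272614 z124.9: [468.57837086 -48.37240527 124.9       ] [466.55697652 -46.11518602 124.9       ]
cap [470.67125671 227.28211528 210.        ]
top [255 220  17  18 238] [263.29411765 228.68487395]
scene [280 172  20  17 198] [287.74747475 179.48484848]
```

View pics/c4.png

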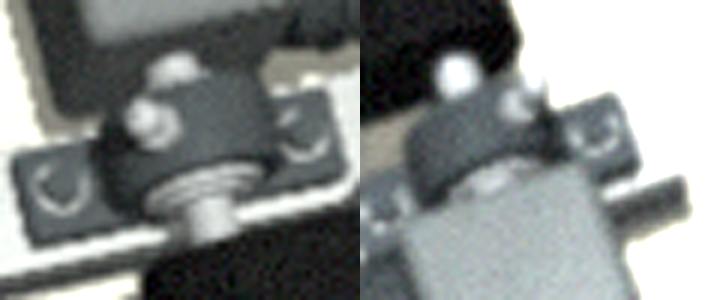

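```bash
python3 - <<'E'
from h import *
n=onz('top',(394.4,229.7),124.9);f=onz('top',(363.8,113.2),124.9);d=f-n;print(n,f,np.linalg.norm(d),np.degrees(np.arctan2(d[1],d[0])))
n=onz('scene',(189.2,213.3),124.9);f=onz('scene',(218.7,294.7),124.9);d=f-n;print(n,f,np.linalg.norm(d),np.degrees(np.arctan2(d[1],d[0])))
# rail near lower edge direction in top (same height)
for a,b in(((363,251),(450,231)),((420,206),(550,180))):
    p=onz('top',a,70);q=onz('top',b,70);d=p-q;print('edge yaw(conv y)->x', np.degrees(np.arctan2(d[1],d[0]))-90)
s=cv2.imread('pics/scene0.png');t=cv2.imread('pics/top0.png')
# belt end edge in top: line fit via threshold
g=cv2.cvtColor(t,cv2.COLOR_BGR2GRAY)
cv2.imwrite('pics/c5.png',crop(t,330,60,230,200,3.4,1.8))
E
```

```text
[468.37567592 -47.93708682 124.9       ] [726.07098867   4.02493207 124.9       ] 262.8819613822858 11.400326743182536
[466.55697652 -46.11518602 124.9       ] [725.61211189   4.20513743 124.9       ] 263.89713547841114 10.992563246244092
edge yaw(conv y)->x 11.538735312963567
edge yaw(conv y)->x 10.04512967791598
```

View pics/c5.png

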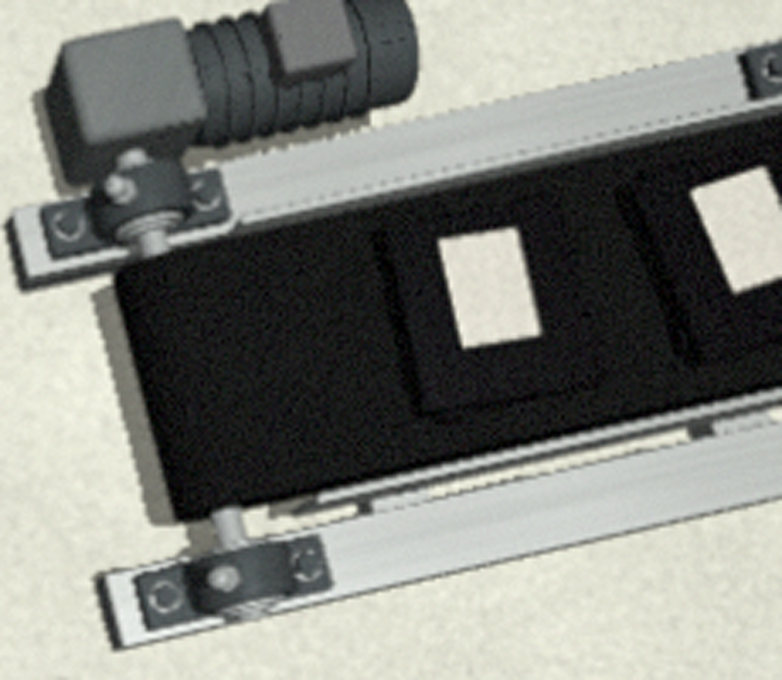

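```bash
python3 - <<'E'
from h import *
print(ray('top',(263,228.6))[0],ray('scene',(263,228.6))[0])
print(onz('top',(263.1,228.6),210))
print(two((287.7,179.5),(263.1,228.6)),onz('scene',(287.7,179.5),210))
s=cv2.imread('pics/scene0.png')
print(cv2.cvtColor(s,cv2.COLOR_BGR2GRAY)[172:214,278:300])
# collar ring centre at top z=110+? 
print(onz('top',(264.2,234.5),118))
E
```

```text
[ 339.86570751  216.20204118 1220.80591401] [1290.93384749   45.40788577 1291.88246291]
[466.57527914 228.34209655 210.        ]
(array([466.49019388, 228.97510259, 211.62967125]), np.float64(1.3259825956422173)) [465.34586535 229.90915601 210.        ]
[[129  74  36  19  21  22  19  16  20  24  23  23  40  59  51  40  31  29
   30  30  27  30]
 [108  63  33  16  24  21  22  20  21  23  16  22  32  36  33  29  25  26
   29  27  26  25]
 [ 95  58  26  21  19  17  24  20  19  23  22  25  26  34  27  32  31  28
   31  26  28  31]
 [ 69  42  21  22  26  23  19  19  18  18  15  21  26  28  29  30  36  33
   34  34  37  36]
 [ 56  39  29  20  22  20  20  18  16  18  13  20  20  23  38  45  52  58
   59  55  58  60]
 [ 63  45  28  19  15  18  10  10  16  12   9  10  15  24  43  58  64  68
   68  68  65  64]
 [ 74  52  36  20  18   4  14  13  11   9  16  15  10  22  45  62  69  67
   67  70  68  70]
 [ 99  63  45  27  15  12  15  12   5  13  10  14  18  16  34  54  67  72
   72  69  69  68]
 [129  89  58  38  17  17   6  13  10   4  13  10  11  12  23  46  63  69
   69  69  71  66]
 [157 129
[... 2401 characters left out ...]
44  41]
 [ 49  49  43  43  44  49  46  51  50  51  49  48  40  39  29  24  37  46
   45  43  39  34]
 [ 46  47  45  47  45  44  43  40  42  40  38  35  29  27  27  32  44  43
   37  35  23  19]
 [ 44  47  47  46  47  48  39  35  29  30  33  24  23  26  35  43  38  42
   31  15  15  12]
 [ 48  48  46  44  45  48  46  41  35  36  35  24  33  39  45  40  35  27
   21  17  13  16]
 [ 45  43  48  46  48  49  49  46  43  42  43  39  43  41  38  29  19  17
   13   8  16  17]
 [ 43  46  47  46  48  46  45  50  45  44  46  44  41  34  31  18  17  19
   11  16  14  15]
 [ 38  43  46  46  50  46  47  48  48  49  47  37  30  24  15  18  14  11
   17  21  19  10]]
[465.456477   227.38175663 118.        ]
```

Request:
{"op": "arm_command", "data": {"targets": [[0, -0.697, -0.38, -0.06, 0.9], [0, -0.697, -0.38, -0.06, 0.9], [0, -0.697, -0.38, -0.06, 0.9], [0, -0.697, -0.38, -0.06, 0.9], [0, -0.697, -0.38, -0.06, 0.9], [0, -0.697, -0.38, -0.06, 0.9], [0, -0.697, -0.38, -0.06, 0.9], [0, -0.697, -0.38, -0.06, 0.9]]}}

```text
time_s: 0.77
ee_pos: [425.7, 276.0, 238.6]
ee_rot: [-179.9, 0.1, 117.7]
force: [0.4, 1.1, -0.5]
gripper_width: 91.4
```

```bash
cat >> h.py <<'E'
from scipy.spatial.transform import Rotation as Ro
def go(x,y,z,yaw=101.2):
    s=env.state(); R=Ro.from_euler('xyz',s['ee_rot'],degrees=True).as_matrix()
    d=R.T@(np.array([x,y,z])-s['ee_pos']); dy=(yaw-s['ee_rot'][2]+180)%360-180
    print('from',np.round(s['ee_pos'],1),np.round(s['ee_rot'],2),'t',s['time_s'],'F',np.round(s['force'],1))
    print('shares',np.round(d/500,4),'turn',round(-dy/45,3))
E
python3 -c "
from h import *
go(466,228.3,240)"
```

```text
from [425.7 276.  238.6] [-1.7990e+02  5.0000e-02  1.1774e+02] t 0.7667 F [ 0.4  1.1 -0.5]
shares [-0.122   0.0269 -0.0027] turn 0.368
```

Request:
{"op": "arm_command", "data": {"targets": [[0, -0.122, 0.0269, -0.003, 0.368], [0, -0.122, 0.0269, -0.003, 0.368], [0, -0.122, 0.0269, -0.003, 0.368], [0, -0.122, 0.0269, -0.003, 0.368], [0, -0.122, 0.0269, -0.003, 0.368]]}}

```text
time_s: 1.18
ee_pos: [465.8, 228.0, 239.7]
ee_rot: [-179.9, 0.1, 101.2]
force: [-0.8, 0.7, -0.2]
gripper_width: 91.2
```

```bash
python3 -c "
from h import *
go(466,228.3,145); print(env.state()['qpos'])
for n in('scene','top'): cv2.imwrite(f'pics/{n}1.png',env.grab_frame(n)[:,:,::-1])
s=cv2.imread('pics/scene1.png');t=cv2.imread('pics/top1.png')
cv2.imwrite('pics/c6.png',np.hstack([crop(s,230,120,110,110,3.5,2),crop(t,210,170,110,110,3.5,2)]))
"
```

```text
from [465.8 228.  239.7] [-1.7986e+02  8.0000e-02  1.0122e+02] t 1.1833 F [-0.8  0.7 -0.2]
shares [0.0007 0.001  0.1895] turn 0.0
[ 2.48451285e+01  1.23733521e+01  9.41774249e+01 -4.70366484e-02
  7.36018165e+01  1.36407638e+01]
```

View pics/c6.png

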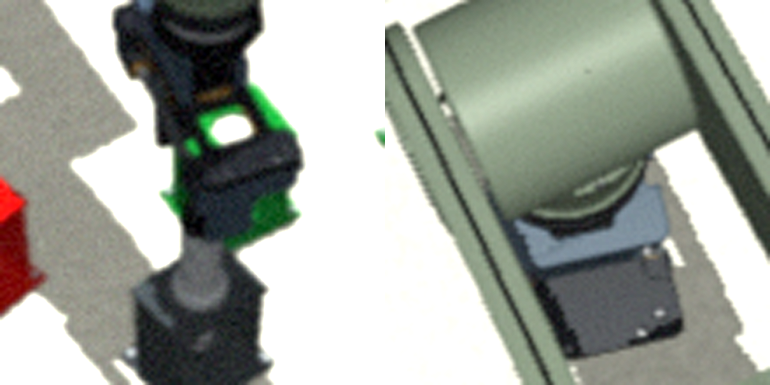

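Request:
{"op": "arm_command", "data": {"targets": [[0, 0.0007, 0.001, 0.06, 0], [0, 0.0007, 0.001, 0.12, 0], [0, 0.0007, 0.001, 0.17, 0], [0, 0.0007, 0.001, 0.19, 0], [0, 0.0007, 0.001, 0.19, 0]]}}

```text
time_s: 1.7
ee_pos: [463.7, 228.9, 142.7]
ee_rot: [-179.6, 0.2, 101.4]
force: [-1.1, -0.1, 0.5]
gripper_width: 91.2
```

Request:
{"op": "arm_command", "data": {"targets": [[0.4, 0, 0, 0, 0], [0.7, 0, 0, 0, 0], [1, 0, 0, 0, 0], [1, 0, 0, 0, 0], [1, 0, 0, 0, 0], [1, 0, 0, 0, 0], [1, 0, 0, 0, 0], [1, 0, 0, 0, 0]], "squeeze": 15}}

```text
time_s: 2.37
ee_pos: [463.8, 228.9, 142.9]
ee_rot: [-179.6, 0.2, 101.4]
force: [-1.4, 1.1, 0.4]
gripper_width: 40.6
```

Request:
{"op": "arm_command", "data": {"targets": [[1, 0.0035, 0.003, -0.004, 0], [1, 0.0035, 0.003, -0.004, 0], [1, 0.0035, 0.003, -0.004, 0], [1, 0.0035, 0.003, -0.004, 0]], "squeeze": 15}}

```text
time_s: 2.7
ee_pos: [464.8, 231.0, 144.5]
ee_rot: [-179.6, 0.1, 101.4]
force: [0.6, 0.8, -3.7]
gripper_width: 33.5
```

```bash
python3 -c "
from h import *
go(466,228.3,145); s=env.state();print(s['gripper_width'],s['torque'])"
```

```text
from [464.8 231.  144.5] [-1.7957e+02  1.4000e-01  1.0140e+02] t 2.7 F [ 0.6  0.8 -3.7]
shares [-0.0058  0.0013 -0.0009] turn 0.004
33.53625204981683 [ 0.05367491 -0.11565116  0.0056595 ]
```

Request:
{"op": "arm_command", "data": {"targets": [[1, -0.005, 0, -0.03, 0], [1, -0.005, 0, -0.07, 0], [1, -0.005, 0, -0.11, 0], [1, -0.005, 0, -0.14, 0], [1, -0.005, 0, -0.14, 0], [1, -0.005, 0, -0.14, 0]], "squeeze": 20}}

```text
time_s: 3.2
ee_pos: [465.5, 228.7, 214.2]
ee_rot: [-179.6, 0.1, 101.4]
force: [-0.4, -0.9, -6.3]
gripper_width: 33.6
```

```bash
python3 -c "
from h import *
go(466,228.3,215); s=env.state();print(s['gripper_width'],s['torque'])
for n in('scene','top'): cv2.imwrite(f'pics/{n}2.png',env.grab_frame(n)[:,:,::-1])
s=cv2.imread('pics/scene2.png');t=cv2.imread('pics/top2.png')
cv2.imwrite('pics/c7.png',np.hstack([crop(s,240,120,100,120,4,2),crop(t,210,170,100,120,4,2)]))
"
```

```text
from [465.5 228.7 214.2] [-1.7956e+02  1.5000e-01  1.0140e+02] t 3.2 F [-0.4 -0.9 -6.3]
shares [-0.001   0.0007 -0.0016] turn 0.004
33.64569827544254 [-0.06857953  0.05471719 -0.01223634]
```

View pics/c7.png

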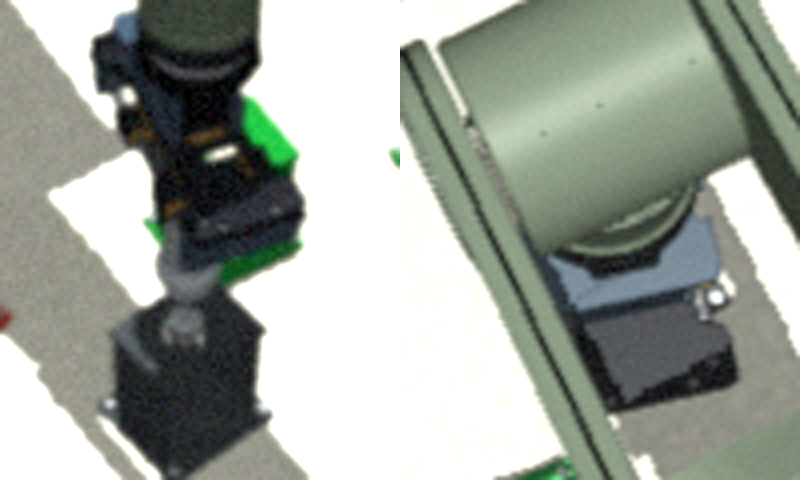

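```bash
python3 -c "
from h import *
print(onz('top',(264,235.2),110))
P=np.array([19,110]);
for L in (123,):
  for th in (5,10,15,20,25,30,32):
    t=np.radians(th);a=np.array([np.sin(t),np.cos(t)]);b=np.array([np.cos(t),-np.sin(t)]);G=P-12.5*b+L*a
    print(th,np.round(G,1),'share x',np.round(G[0]/500,4),'z',np.round((233.2-G[1])/500,4))
"
```

```text
[464.87534741 227.92168357 110.        ]
5 [ 17.3 233.6] share x 0.0345 z -0.0008
10 [ 28.  233.3] share x 0.0561 z -0.0002
15 [ 38.8 232. ] share x 0.0775 z 0.0023
20 [ 49.3 229.9] share x 0.0986 z 0.0067
25 [ 59.7 226.8] share x 0.1193 z 0.0129
30 [ 69.7 222.8] share x 0.1393 z 0.0209
32 [ 73.6 220.9] share x 0.1472 z 0.0245
```

Request:
{"op": "arm_command", "data": {"targets": [[1, 0.015, 0, 0, 0], [1, 0.03, 0, 0, 0], [1, 0.042, 0, 0, 0], [1, 0.055, 0, 0, 0]], "squeeze": 15}}

```text
time_s: 3.63
ee_pos: [458.9, 255.5, 212.0]
ee_rot: [-179.3, 0.3, 101.4]
force: [1.8, -2.0, -5.5]
gripper_width: 33.9
```

```bash
python3 -c "
from h import *
go(466,228.3,215); s=env.state();print(s['gripper_width'],s['torque'])
for n in('scene',): cv2.imwrite(f'pics/{n}3.png',env.grab_frame(n)[:,:,::-1])
s=cv2.imread('pics/scene3.png')
cv2.imwrite('pics/c8.png',crop(s,240,120,110,120,5,2))
"
```

```text
from [458.9 255.5 212. ] [-179.3     0.28  101.43] t 3.6333 F [ 1.8 -2.  -5.5]
shares [-0.0561  0.003  -0.0057] turn 0.005
33.930973086331406 [-0.65470685 -0.28740658 -0.01081587]
```

View pics/c8.png

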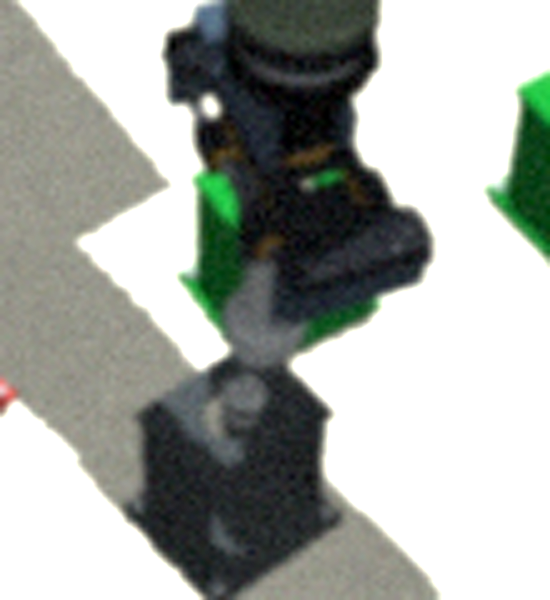

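Request:
{"op": "arm_command", "data": {"targets": [[1, 0.02, 0, 0.0, 0], [1, 0.04, 0, 0.003, 0], [1, 0.06, 0, 0.008, 0], [1, 0.075, 0, 0.013, 0], [1, 0.085, 0, 0.017, 0], [1, 0.085, 0, 0.017, 0], [1, 0.085, 0, 0.017, 0]]}}

```text
time_s: 4.27
ee_pos: [449.8, 299.1, 203.3]
ee_rot: [-179.3, 0.1, 101.5]
force: [0.3, 0.3, -4.4]
gripper_width: 33.6
```

```bash
python3 -c "
from h import *
go(466,228.3,215); s=env.state();print(s['gripper_width'],s['torque'])
for n in('scene','top'): cv2.imwrite(f'pics/{n}4.png',env.grab_frame(n)[:,:,::-1])
s=cv2.imread('pics/scene4.png')
t=cv2.imread('pics/top4.png')
cv2.imwrite('pics/c9.png',np.hstack([crop(s,240,120,100,120,4,2),crop(t,200,170,100,120,4,2)]))
"
```

```text
from [449.8 299.1 203.3] [-1.7928e+02  1.3000e-01  1.0148e+02] t 4.2667 F [ 0.3  0.3 -4.4]
shares [-0.1452  0.0033 -0.0231] turn 0.006
33.61331887260499 [-0.01404298 -0.03381128  0.01096808]
```

View pics/c9.png

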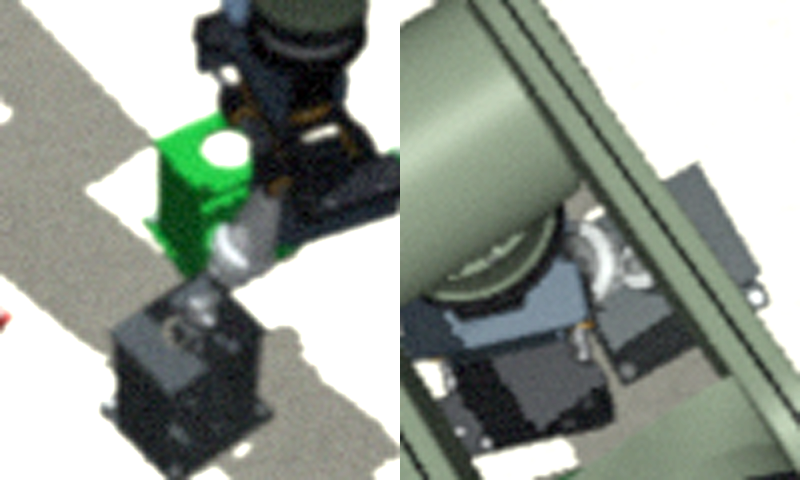

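Request:
{"op": "arm_command", "data": {"targets": [[1, 0, 0, 0, 0], [1, 0, 0, 0, 0], [1, 0.02, 0, -0.035, 0], [1, 0.04, 0, -0.07, 0], [1, 0.06, 0, -0.104, 0], [1, 0.08, 0, -0.14, 0], [1, 0.08, 0, -0.16, 0], [1, 0.08, 0, -0.16, 0]], "squeeze": 60}}

```text
time_s: 5.03
ee_pos: [443.7, 338.9, 285.7]
ee_rot: [-179.5, 0.0, 101.5]
force: [-0.0, 0.4, -5.8]
gripper_width: 33.4
```

```bash
python3 -c "
from h import *
go(466,228.3,215); s=env.state();print(s['gripper_width'],s['torque'])
for n in('scene','top'): cv2.imwrite(f'pics/{n}5.png',env.grab_frame(n)[:,:,::-1])
s=cv2.imread('pics/scene5.png')
t=cv2.imread('pics/top5.png')
cv2.imwrite('pics/c10.png',np.hstack([crop(s,250,90,100,120,4,2),crop(t,180,170,100,120,4,2)]))
"
```

```text
from [443.7 338.9 285.7] [-179.52    0.    101.46] t 5.0333 F [-0.   0.4 -5.8]
shares [-0.2257  0.0009  0.1414] turn 0.006
33.405932882971584 [ 0.07723566 -0.04254091  0.03561865]
```

View pics/c10.png

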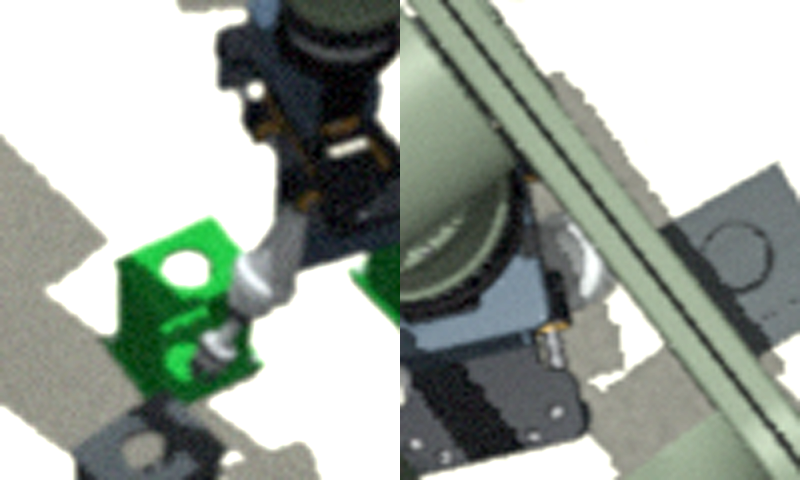

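```bash
python3 -c "
from h import *
go(449,48,280)"
```

```text
from [442.6 337.5 282.8] [-1.7922e+02  1.6000e-01  1.0141e+02] t 5.1333 F [-0.9  0.3 -5.5]
shares [-0.5701 -0.102   0.0085] turn 0.005
```

Request:
{"op": "arm_command", "data": {"targets": [[1, -0.07, -0.012, 0, 0], [1, -0.14, -0.025, 0, 0], [1, -0.21, -0.037, 0, 0], [1, -0.28, -0.05, 0, 0], [1, -0.35, -0.062, 0, 0], [1, -0.42, -0.075, 0, 0], [1, -0.48, -0.086, 0, 0], [1, -0.52, -0.093, 0, 0]]}}

```text
time_s: 5.8
ee_pos: [446.8, 69.9, 282.7]
ee_rot: [-179.0, 0.2, 101.3]
force: [0.6, 0.5, -5.4]
gripper_width: 33.2
```

```bash
python3 -c "
from h import *
go(449,48,280)"
```

```text
from [446.8  69.9 282.7] [-179.01    0.24  101.26] t 5.8 F [ 0.6  0.5 -5.4]
shares [-0.0438 -0.0042  0.0056] turn 0.001
```

Request:
{"op": "arm_command", "data": {"targets": [[1, -0.025, -0.003, 0.0, 0], [1, -0.044, -0.004, 0, 0], [1, -0.044, -0.004, 0, 0], [1, -0.044, -0.004, 0, 0], [1, -0.044, -0.004, 0, 0]]}}

```text
time_s: 6.22
ee_pos: [449.0, 48.7, 282.4]
ee_rot: [-179.0, 0.2, 101.3]
force: [-0.2, -0.2, -5.2]
gripper_width: 33.2
```

```bash
python3 -c "
from h import *
for n in('scene','top'): cv2.imwrite(f'pics/{n}6.png',env.grab_frame(n)[:,:,::-1])
go(449,48,280); s=env.state();print(s['gripper_width'],s['torque'],s['qpos'])
s=cv2.imread('pics/scene6.png')
t=cv2.imread('pics/top6.png')
cv2.imwrite('pics/c11.png',np.hstack([crop(s,150,120,100,120,4,2),crop(t,320,170,100,120,4,2)]))
"
```

```text
from [449.1  48.9 282.6] [-178.99    0.2   101.33] t 6.3167 F [-0.2  0.2 -5.7]
shares [-0.0016 -0.0005  0.0052] turn 0.003
33.07282977723242 [ 0.07871935  0.04580344 -0.01353958] [ 4.98372814  5.30766663 96.69171709 -0.32074296 78.98039348 -6.28309431]
```

View pics/c11.png

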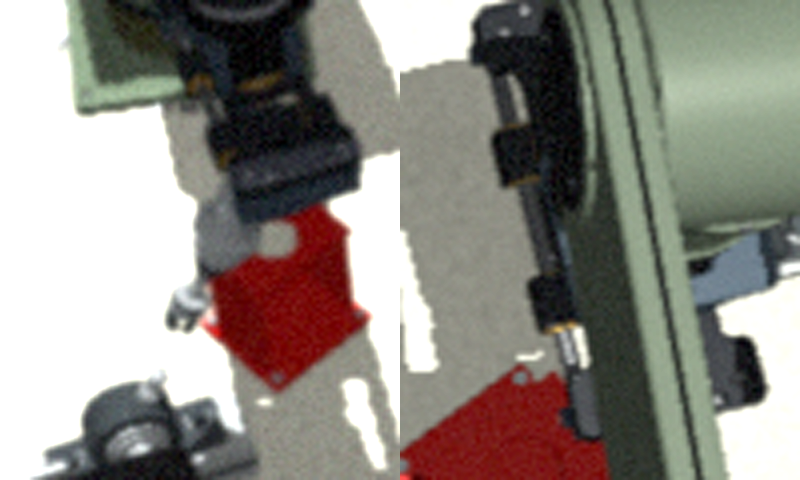

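```bash
python3 -c "
from h import *
s=cv2.imread('pics/scene6.png')
cv2.imwrite('pics/c12.png',crop(s,180,155,60,60,10,2))
"
```

```text
(no output)
```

View pics/c12.png

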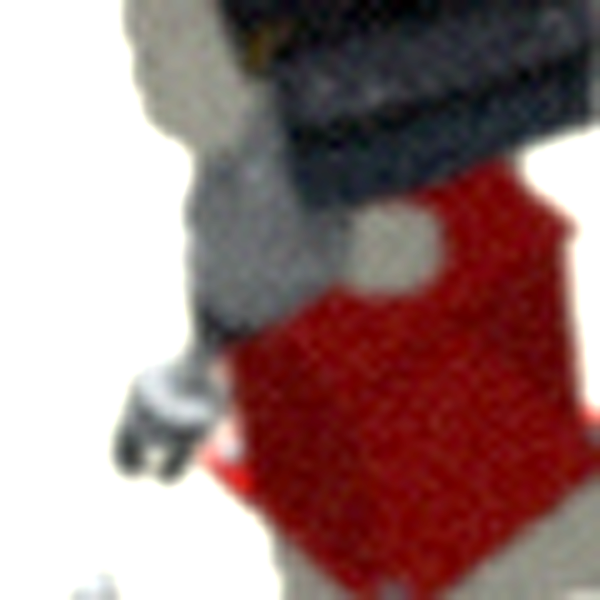

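```bash
cat >> h.py <<'E'
def gunframe(s,th,u=0,v=0):
    """grip origin and axes: a along gun to the cap, b in tilt plane (tool x side), c jaw dir. u: offset of gun_grip along tool x, v: along gun axis"""
    R=Ro.from_euler('xyz',s['ee_rot'],degrees=True).as_matrix(); t=np.radians(th)
    a=R@np.array([np.sin(t),0,-np.cos(t)]); b=R@np.array([np.cos(t),0,np.sin(t)]); c=R[:,1]
    G=np.array(s['ee_pos'])-19*R[:,2]+u*R[:,0]+v*a
    return G,a,b,c
def ring(G,a,b,c,d,r):
    w=np.linspace(0,2*np.pi,25); return [G-d*a+r*(np.cos(k)*b+np.sin(k)*c) for k in w]
def overlay(im,s,th,u,v,x,y,w,h,k,out,gain=2,cam='scene'):
    o=crop(im,x,y,w,h,k,gain); G,a,b,c=gunframe(s,th,u,v)
    def P(X): p=proj(cam,X); return [int(round((p[0]-x+.5)*k)),int(round((p[1]-y+.5)*k))]
    for d,r,col in((54,23,(0,255,255)),(142,12.5,(255,0,255)),(127,12.5,(0,255,0))):
        cv2.polylines(o,[np.array([P(X) for X in ring(G,a,b,c,d,r)])],True,col,1)
    cv2.line(o,tuple(P(G)),tuple(P(G-142*a)),(255,255,0),1)
    cv2.imwrite(out,o)
E
python3 -c "
from h import *
s=env.state(); im=cv2.imread('pics/scene6.png')
overlay(im,s,31.3,0,0,180,155,60,60,10,'pics/c13.png')
"
```

```text
(no output)
```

View pics/c13.png

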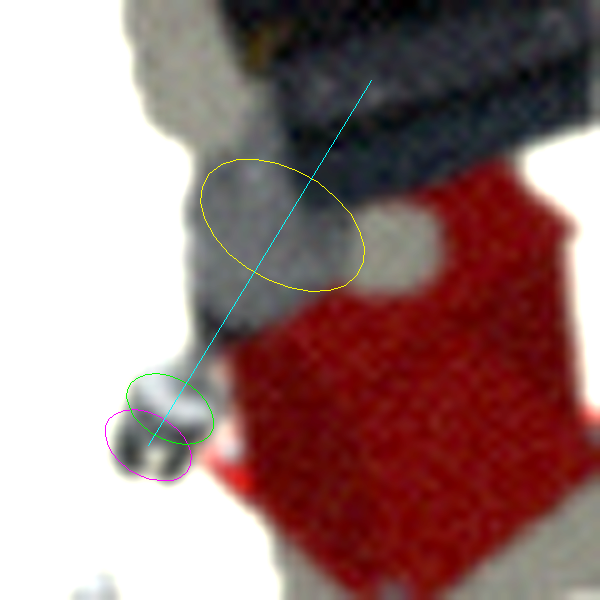

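```bash
python3 -c "
from h import *
s=cv2.imread('pics/scene6.png')
o=crop(s,180,155,60,60,10,1).astype(float); o=255*(o/255)**0.5; o=np.clip((o-30)*1.4,0,255).astype(np.uint8)
cv2.imwrite('pics/c14.png',o)
s=cv2.imread('pics/scene5.png')
overlay(s,dict(ee_pos=[443.2,338.2,284.3],ee_rot=[-179.4,0.08,101.4]),31.3,0,0,285,140,60,60,10,'pics/c15.png')
"
```

```text
(no output)
```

View pics/c14.png

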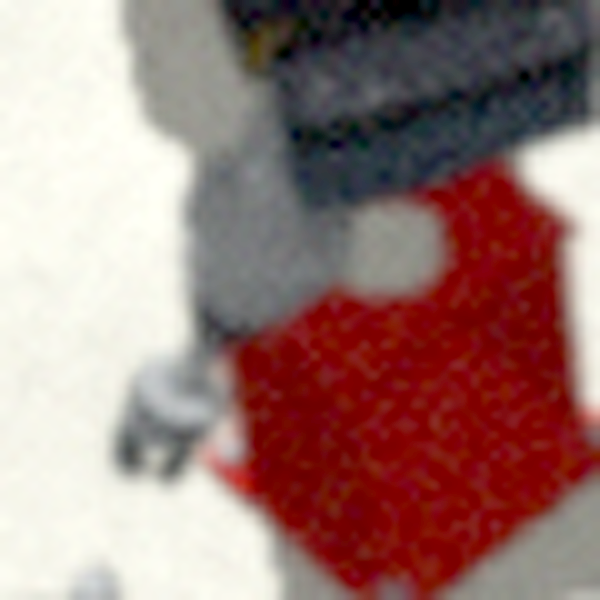

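View pics/c15.png

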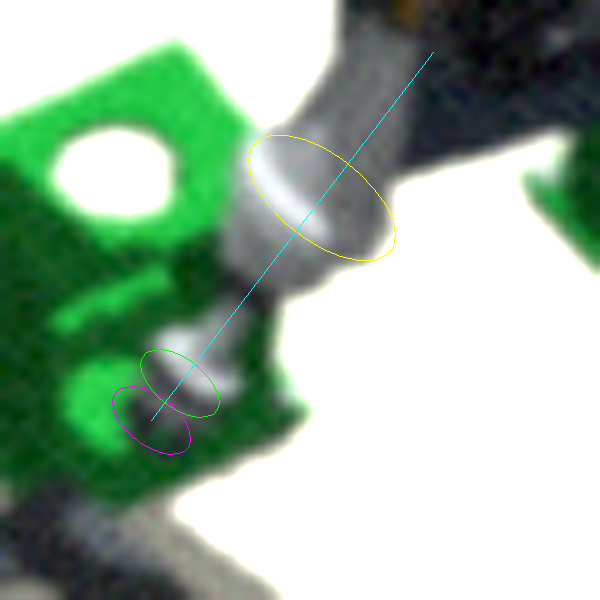

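```bash
cat >> h.py <<'E'
YAW=11.2
def conv(yaw=YAW):
    y=np.radians(yaw); ex=np.array([np.cos(y),np.sin(y),0]); ey=np.array([-np.sin(y),np.cos(y),0]); return ex,ey,np.array([0,0,1.])
EX,EY,EZ=conv()
N=0.5*EY+np.sqrt(.75)*EZ
B=np.array([467.5,-47.0,124.9]); T=B+7*N
def rep(s,th,u=0,v=0,L=127):
    G,a,b,c=gunframe(s,th,u,v); seat=G-L*a; d=seat-T
    print('lean in plane',np.round(np.degrees(np.arctan2(a@EY,a[2])),2),'side',np.round(np.degrees(a@EX),2),'angle to nipple',np.round(np.degrees(np.arccos(a@N)),2))
    print('seat-T: along n',np.round(d@N,1),'conv x',np.round(d@EX,1),'inplane perp',np.round(d@np.cross(EX,N),1))
E
python3 -c "
from h import *
s=env.state(); rep(s,31.3); print(N,T,np.cross(EX,N))"
```

```text
lean in plane 31.51 side 0.79 angle to nipple 1.71
seat-T: along n 67.9 conv x -0.8 inplane perp 7.1
[-0.09711718  0.49047758  0.8660254 ] [466.82017977 -43.56665696 130.96217783] [ 0.16821188 -0.84953208  0.5       ]
```

```bash
cat >> h.py <<'E'
def mv(n,q,x):
    """shares for moving n along N, q along EXxN, x along EX"""
    s=env.state(); R=Ro.from_euler('xyz',s['ee_rot'],degrees=True).as_matrix()
    d=R.T@(n*N+q*np.cross(EX,N)+x*EX); print('shares',np.round(d/500,4),'yawturn',np.round(-(101.2-s['ee_rot'][2])/45,4))
E
python3 -c "
from h import *
mv(-45,-7,1)"
```

```text
shares [-0.0326  0.0034  0.085 ] yawturn 0.0029
```

Request:
{"op": "arm_command", "data": {"targets": [[1, -0.01, 0.0034, 0.03, 0], [1, -0.02, 0.0034, 0.06, 0], [1, -0.033, 0.0034, 0.082, 0], [1, -0.033, 0.0034, 0.082, 0], [1, -0.033, 0.0034, 0.082, 0], [1, -0.033, 0.0034, 0.082, 0]]}}

```text
time_s: 6.82
ee_pos: [453.9, 33.5, 242.4]
ee_rot: [-179.1, 0.2, 101.4]
force: [-0.2, 0.4, -5.9]
gripper_width: 32.9
```

```bash
python3 -c "
from h import *
for n in('scene','top'): cv2.imwrite(f'pics/{n}7.png',env.grab_frame(n)[:,:,::-1])
s=env.state();print(s['time_s'],s['force'],s['torque'],s['ee_pos'],s['ee_rot']);rep(s,31.3)
im=cv2.imread('pics/scene7.png')
overlay(im,s,31.3,0,0,165,165,60,60,10,'pics/c16.png')
o=crop(im,165,165,60,60,10,2); cv2.imwrite('pics/c17.png',o)
print(proj('scene',B),proj('scene',T))
"
```

```text
6.9167 [ 0.08607846 -0.09325487 -5.29796867] [ 0.09465848  0.03006443 -0.00947225] [453.94424892  33.29928128 242.60957912] [-179.10821204    0.20572209  101.37133131]
lean in plane 31.51 side 0.67 angle to nipple 1.65
seat-T: along n 25.2 conv x 1.1 inplane perp 1.1
[188.91029991 213.6262605 ] [189.8231123 211.9986131]
```

View pics/c16.png

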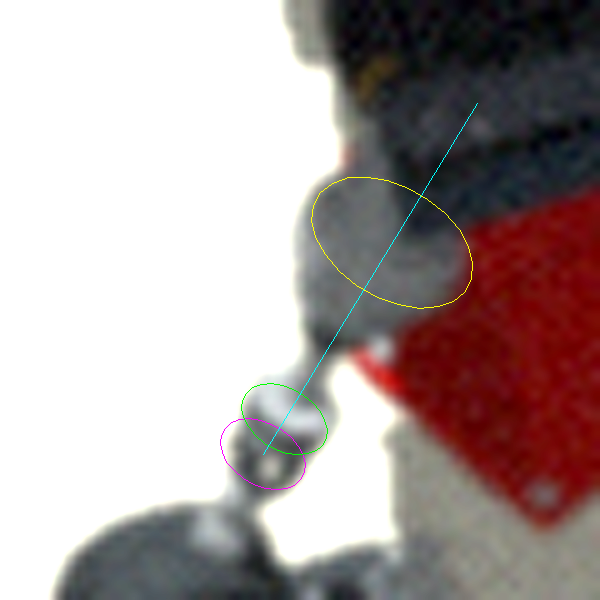

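View pics/c17.png

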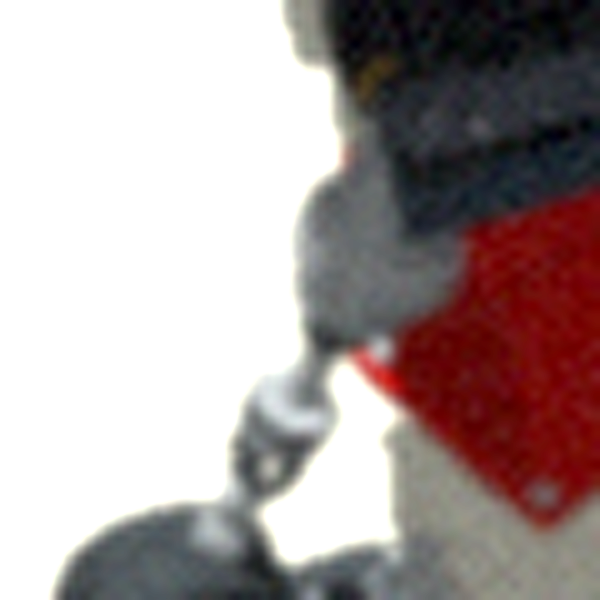

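View pics/top7.png

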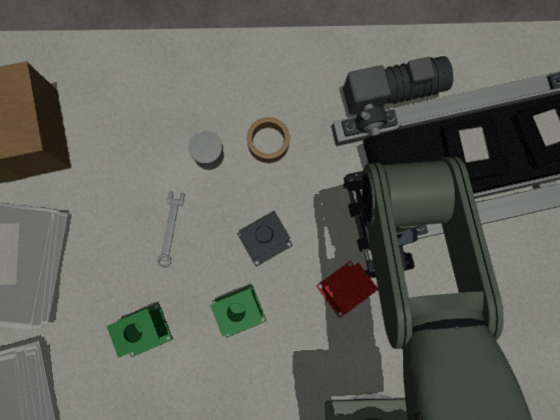

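```bash
python3 -c "
from h import *
p=proj('scene',T)
for n,v in(('N',N),('q',np.cross(EX,N)),('x',EX)): print(n,proj('scene',T+v*5)/.5-p/.5)
im=cv2.imread('pics/scene7.png'); g=cv2.cvtColor(im,cv2.COLOR_BGR2GRAY); print(g[198:222,182:206])
a=cv2.imread('pics/scene7.png').astype(float);b=cv2.imread('pics/scene0.png').astype(float)
o=np.hstack([crop(np.clip(x,0,255).astype(np.uint8),175,190,35,40,11,1.4) for x in(a,b)]);cv2.imwrite('pics/c18.png',o)
"
```

```text
N [ 1.31114849 -2.33744455]
q [-3.2846228  -0.06304806]
x [1.02158436 2.79137874]
[[163 165 165 164 166 167 164 162 163 163 167 160 141  93  41  35  35  44
   46  50  59  55  36  27]
 [162 163 165 161 164 165 163 162 163 161 161 159 145 102  53  30  30  40
   41  54  80  84  46  23]
 [161 159 168 164 163 163 162 164 164 160 158 156 139  97  61  47  62  75
   67  69  87  80  44  18]
 [167 167 166 165 164 164 162 161 155 150 146 136 116  86  65  65 100 122
   98  64  67  55  31  18]
 [169 167 165 164 166 166 163 154 139 124 123 115  95  78  62  82 126 146
  132  89  53  47  27  20]
 [165 166 166 166 166 168 162 147 122 113 111 101  83  64  62  91 138 162
  154 127  83  54  35  24]
 [166 168 163 167 167 165 156 129 103 110 111  97  78  61  58  79 127 163
  165 154 129  87  50  26]
 [161 166 167 167 165 163 146 104  84 106 112 102  84  69  69  76 106 149
  162 166 153 130  89  50]
 [161 161 162 166 165 162 143  89  62  84 104 108 105 103 102  92 101 141
  164 164 163 153 121  85]
 [167 163 163 168 167 161 128  81  57  62  75  95 107 107 103  97 110 149
  164 164 160 141 106  81]
 [167 16
[... 706 characters left out ...]
90  93  98  95  85  79  66  72 106 138 152 160 165 164 161 161 164
  169 167 163 145  94  74]
 [ 58  56  66  88  87  69  59  62  85 131 160 163 160 166 165 169 164 165
  167 167 162 145  91  71]
 [ 46  50  69  90  92  75  60  51  67 111 149 163 165 163 167 167 166 168
  167 170 162 144 105  72]
 [ 46  50  72  88  93  86  67  51  46  80 132 161 166 164 168 167 161 157
  156 147 140 140 117  73]
 [ 44  49  62  71  77  77  71  47  32  57 111 156 166 164 158 152 139 118
  108  96  94 101  92  70]
 [ 44  43  45  50  57  61  52  38  22  35  89 140 153 141 117 109  87  71
   59  58  57  75  92  68]
 [ 49  44  45  41  46  43  38  24  17  23  52  87 102  89  67  63  50  48
   51  49  58  65  70  60]]
```

View pics/c18.png

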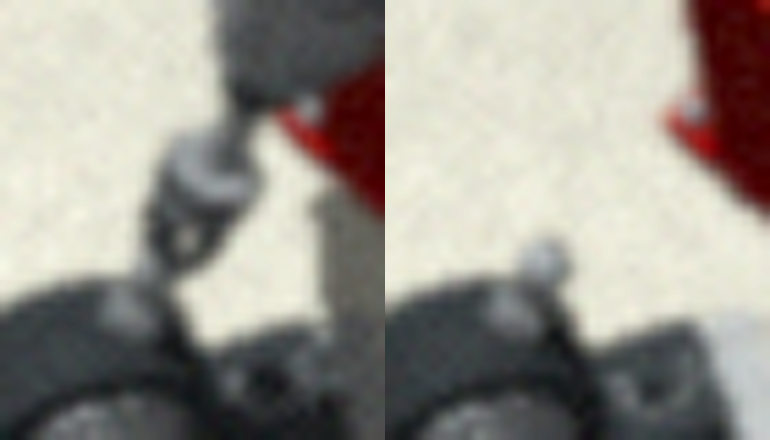

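```bash
python3 -c "
from h import *
s=env.state();rep(s,29.3,-3,-2);rep(s,28.5,-3.5,-2)
im=cv2.imread('pics/scene7.png')
overlay(im,s,29.3,-3,-2,165,165,60,60,10,'pics/c19.png',1.4)
"
```

```text
lean in plane 29.51 side 0.69 angle to nipple 0.85
seat-T: along n 21.7 conv x 1.0 inplane perp -0.7
lean in plane 28.71 side 0.7 angle to nipple 1.47
seat-T: along n 21.4 conv x 1.0 inplane perp -2.1
```

View pics/c19.png

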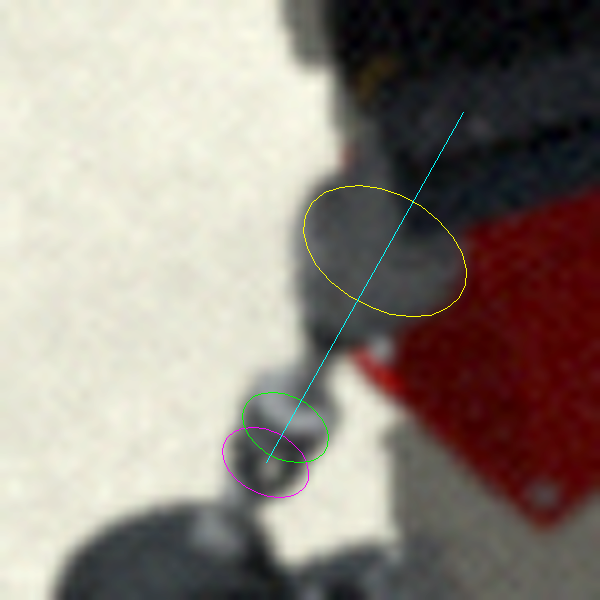

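```bash
python3 -c "
from h import *
mv(-8,1.3,-.7)"
```

```text
shares [-0.0102 -0.0012  0.0126] yawturn 0.0038
```

Request:
{"op": "arm_command", "data": {"targets": [[1, -0.006, -0.0012, 0.006, 0.004], [1, -0.0102, -0.0012, 0.0126, 0.004], [1, -0.0102, -0.0012, 0.0126, 0.004], [1, -0.0102, -0.0012, 0.0126, 0.004], [1, -0.0102, -0.0012, 0.0126, 0.004]]}}

```text
time_s: 7.33
ee_pos: [454.2, 28.3, 236.4]
ee_rot: [-179.1, 0.2, 101.2]
force: [-0.1, 1.2, -3.8]
gripper_width: 32.9
```

```bash
python3 -c "
from h import *
for n in('scene',): cv2.imwrite(f'pics/{n}8.png',env.grab_frame(n)[:,:,::-1])
s=env.state();print(s['time_s'],s['force'],s['torque'],s['ee_pos'],s['ee_rot']);rep(s,29.3,-3,-2)
a=cv2.imread('pics/scene8.png');b=cv2.imread('pics/scene0.png')
o=np.hstack([crop(x,175,190,35,40,11,1.4) for x in(a,b)]);cv2.imwrite('pics/c20.png',o)
"
```

```text
7.3833 [-0.42029939  1.11670572 -4.7426841 ] [ 0.45837253  0.07884628 -0.04028458] [454.23350011  28.30985278 236.40089045] [-179.11043184    0.18031595  101.18077017]
lean in plane 29.48 side 0.79 angle to nipple 0.94
seat-T: along n 13.8 conv x 0.1 inplane perp 0.4
```

View pics/c20.png

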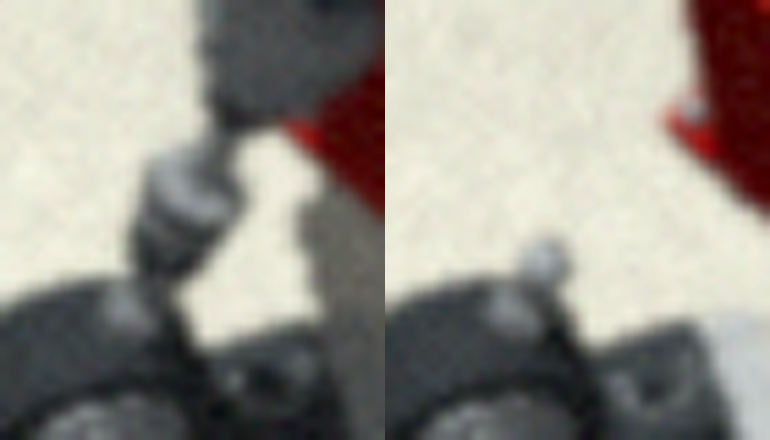

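```bash
python3 -c "
from h import *
mv(-4,-1,0)"
```

```text
shares [-0.0022  0.0001  0.0079] yawturn -0.0004
```

Request:
{"op": "arm_command", "data": {"targets": [[1, -0.001, 0, 0.004, 0], [1, -0.0022, 0, 0.0079, 0], [1, -0.0022, 0, 0.0079, 0], [1, -0.0022, 0, 0.0079, 0]]}}

```text
time_s: 7.72
ee_pos: [454.7, 27.2, 232.6]
ee_rot: [-179.2, 0.2, 101.2]
force: [-0.4, 3.1, -2.0]
gripper_width: 33.1
```

```bash
python3 -c "
from h import *
s=env.state();print(s['time_s'],s['force'],s['torque'],s['ee_pos'],s['ee_rot']);rep(s,29.3,-3,-2)
mv(-4,0,0);mv(-8,0,0)"
```

```text
7.7167 [-0.43078791  3.05247153 -1.97144544] [0.60787453 0.03362091 0.0082781 ] [454.65758699  27.23387036 232.62558425] [-179.15948863    0.19258529  101.19227789]
lean in plane 29.5 side 0.74 angle to nipple 0.89
seat-T: along n 10.0 conv x 0.4 inplane perp -0.5
shares [-0.004   0.0001  0.0069] yawturn -0.0002
shares [-0.008   0.0002  0.0139] yawturn -0.0002
```

Request:
{"op": "arm_command", "data": {"targets": [[1, -0.002, 0, 0.0045, 0], [1, -0.004, 0, 0.008, 0], [1, -0.0055, 0, 0.0105, 0], [1, -0.0055, 0, 0.0105, 0]]}}

```text
time_s: 8.05
ee_pos: [454.8, 23.4, 225.6]
ee_rot: [-179.0, 0.3, 101.2]
force: [2.7, -2.0, -13.4]
gripper_width: 33.2
```

```bash
python3 -c "
from h import *
s=env.state();print(s['time_s'],s['force'],s['torque'],s['ee_pos'],s['ee_rot']);rep(s,29.3,-3,-2)
F=s['force']-np.array([0,0,-5.4]);print('Fn',F@N,'Fq',F@np.cross(EX,N),'Fx',F@EX)
mv(-4,0,0);mv(-8,0,0)"
```

```text
8.05 [  2.67651465  -2.03097879 -13.35217576] [-0.10805758 -0.66719807  0.13526441] [454.80376008  23.385141   225.56650368] [-179.02901768    0.29115909  101.20750179]
lean in plane 29.59 side 0.84 angle to nipple 0.94
seat-T: along n 2.0 conv x -0.4 inplane perp -0.5
Fn -8.142871321905782 Fq -1.800484664055375 Fx 2.23105499508807
shares [-0.004   0.0001  0.0069] yawturn 0.0002
shares [-0.0079  0.0002  0.0139] yawturn 0.0002
```

Request:
{"op": "arm_command", "data": {"targets": [[1, -0.002, 0, 0.0035, 0], [1, -0.004, 0, 0.007, 0], [1, -0.006, 0, 0.0105, 0], [1, -0.006, 0, 0.0105, 0]]}}

```text
time_s: 8.38
ee_pos: [455.6, 21.8, 221.9]
ee_rot: [-179.2, 0.1, 101.2]
force: [-2.5, 6.5, 5.4]
gripper_width: 33.2
```

```bash
cat >> h.py <<'E'
def fr():
    s=env.state();print(s['time_s'],np.round(s['force'],2),np.round(s['torque'],2),np.round(s['ee_pos'],1),np.round(s['ee_rot'],2),s['gripper_width']);rep(s,29.3,-3,-2)
    F=s['force']-np.array([0,0,-5.4]);print('Fn',F@N,'Fq',F@np.cross(EX,N),'Fx',F@EX)
    for k in(4,8,12): mv(-k,0,0)
E
python3 -c "
from h import *
fr()"
```

```text
8.3833 [-2.54  6.45  5.38] [ 1.04  0.53 -0.08] [455.6  21.8 221.9] [-1.7915e+02  1.1000e-01  1.0115e+02] 33.18860365065109
lean in plane 29.41 side 0.76 angle to nipple 0.96
seat-T: along n -2.1 conv x 0.3 inplane perp -1.2
Fn 12.75139363351427 Fq -0.5169876160904826 Fx -1.240503657067906
shares [-0.004   0.0001  0.0069] yawturn -0.001
shares [-0.008   0.0002  0.0139] yawturn -0.001
shares [-0.012   0.0003  0.0208] yawturn -0.001
```

Request:
{"op": "arm_command", "data": {"targets": [[1, -0.003, 0, 0.005, 0], [1, -0.006, 0, 0.0104, 0], [1, -0.009, 0, 0.0156, 0], [1, -0.012, 0, 0.0208, 0], [1, -0.012, 0, 0.0208, 0]]}}

```text
time_s: 8.8
ee_pos: [456.7, 17.5, 213.8]
ee_rot: [-179.3, -0.1, 101.1]
force: [-2.9, 6.6, 10.7]
gripper_width: 33.0
```

```bash
python3 -c "
from h import *
fr()"
```

```text
8.8 [-2.87  6.6  10.67] [ 1.07  0.91 -0.13] [456.7  17.5 213.8] [-1.7929e+02 -9.0000e-02  1.0108e+02] 33.01525417072609
lean in plane 29.21 side 0.68 angle to nipple 1.04
seat-T: along n -11.3 conv x 0.7 inplane perp -1.8
Fn 17.43548688913533 Fq 1.9419637584278382 Fx -1.5357616246282741
shares [-0.004   0.0001  0.0069] yawturn -0.0026
shares [-0.008   0.0002  0.0138] yawturn -0.0026
shares [-0.012   0.0003  0.0208] yawturn -0.0026
```

Request:
{"op": "arm_command", "data": {"targets": [[1, -0.003, 0, 0.005, 0], [1, -0.006, 0, 0.0104, 0], [1, -0.008, 0, 0.0138, 0], [1, -0.008, 0, 0.0138, 0], [1, -0.008, 0, 0.0138, 0]]}}

```text
time_s: 9.22
ee_pos: [457.6, 16.2, 211.3]
ee_rot: [-179.5, -0.4, 101.0]
force: [-6.4, 10.5, 20.4]
gripper_width: 33.1
```

```bash
python3 -c "
from h import *
fr()"
```

```text
9.2167 [-6.4  10.54 20.35] [ 1.38  1.69 -0.35] [457.6  16.2 211.3] [-179.53   -0.39  100.98] 33.1371496727346
lean in plane 28.91 side 0.52 angle to nipple 1.21
seat-T: along n -14.3 conv x 1.5 inplane perp -2.4
Fn 28.093791130758827 Fq 2.8406688449395348 Fx -4.230050045137981
shares [-0.004   0.0001  0.0069] yawturn -0.0049
shares [-0.0081  0.0001  0.0138] yawturn -0.0049
shares [-0.0121  0.0002  0.0207] yawturn -0.0049
```

```bash
python3 -c "
from h import *
for n in('scene','top'): cv2.imwrite(f'pics/{n}9.png',env.grab_frame(n)[:,:,::-1])
fr()
a=cv2.imread('pics/scene9.png')
cv2.imwrite('pics/c21.png',crop(a,165,165,60,60,10,1.5))
s=env.state()
overlay(a,s,29.3,-3,-2,165,165,60,60,10,'pics/c22.png',1.5)
"
```

```text
9.3167 [-6.66 10.73 19.27] [ 1.36  1.72 -0.27] [457.6  16.2 211.3] [-179.53   -0.39  100.98] 33.492492713034224
lean in plane 28.91 side 0.51 angle to nipple 1.2
seat-T: along n -14.3 conv x 1.5 inplane perp -2.4
Fn 27.275159295179346 Fq 2.0994096856906066 Fx -4.451084284892829
shares [-0.004   0.0001  0.0069] yawturn -0.0048
shares [-0.0081  0.0001  0.0138] yawturn -0.0048
shares [-0.0121  0.0002  0.0207] yawturn -0.0048
```

View pics/c21.png

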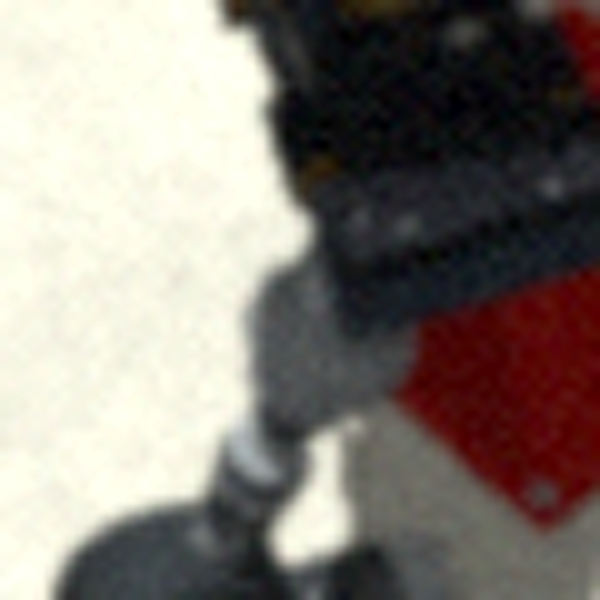

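View pics/c22.png

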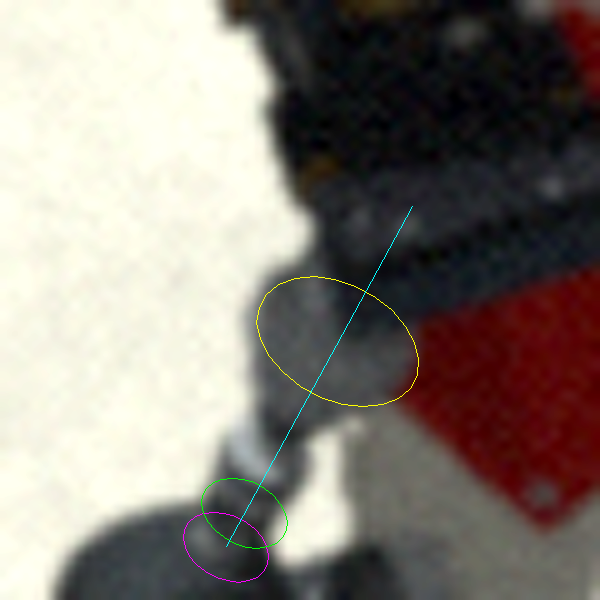

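```bash
python3 -c "
from h import *
mv(-6.5,1,-1.5)"
```

```text
shares [-0.0083 -0.0029  0.0102] yawturn -0.0048
```

Request:
{"op": "arm_command", "data": {"targets": [[1, -0.0083, -0.003, 0.0102, -0.005], [1, -0.0083, -0.003, 0.0102, -0.005], [1, -0.0083, -0.003, 0.0102, -0.005], [1, -0.0083, -0.003, 0.0102, -0.005], [1, -0.0083, -0.003, 0.0102, -0.005], [1, -0.0083, -0.003, 0.0102, -0.005], [1, -0.0083, -0.003, 0.0102, -0.005], [1, -0.0083, -0.003, 0.0102, -0.005]]}}

```text
time_s: 9.98
ee_pos: [457.4, 15.6, 211.6]
ee_rot: [-179.9, -0.8, 101.1]
force: [-7.1, 13.2, 25.0]
gripper_width: 33.3
```

```bash
python3 -c "
from h import *
for i in range(3): cv2.imwrite(f'pics/scene1{i}.png',env.grab_frame('scene')[:,:,::-1])
fr()
a=cv2.imread('pics/scene12.png')
cv2.imwrite('pics/c23.png',crop(a,165,165,60,60,10,1.5))
"
```

```text
10.1333 [-7.21 12.94 25.1 ] [ 1.87  1.88 -0.33] [457.4  15.6 211.6] [-179.89   -0.79  101.09] 33.28055300300232
lean in plane 28.51 side 0.15 angle to nipple 1.5
seat-T: along n -14.4 conv x 2.0 inplane perp -2.6
Fn 33.456725485657856 Fq 3.044244190154547 Fx -4.555324499768508
shares [-0.0041  0.      0.0069] yawturn -0.0024
shares [-0.0082  0.      0.0137] yawturn -0.0024
shares [-0.0123  0.0001  0.0206] yawturn -0.0024
```

View pics/c23.png

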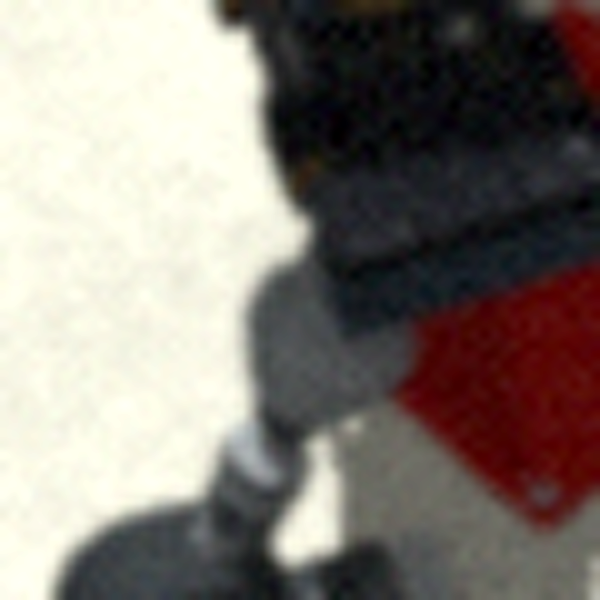

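```bash
python3 -c "
from h import *
print(env.job_done()); s=env.state(); print(s['time_s'],s['force'],s['gripper_width'])"
```

```text
the job is handed in; nothing more can be done
None
the job is handed in; nothing more can be done
```

The near bearing's coupler is on and the pump is held right in, with the gun still gripped at 60 N. I handed the job in at about 10.1 s of the 42 s.

**What I chose:** the dark grey holder with the gun in it (top view, about 263, 230), not the red one (347, 289) or the green ones (238, 311 and 140, 330). I greased the near nipple (394, 230), not the far one by the gearmotor (364, 113).

**How it went:**
1. The tool can only point down, so I gripped the gun lightly, lifted it until the coupler was just inside the holder's hole, and levered it against the rim to tilt it.
2. I clamped it at 60 N, lifted it clear and brought it down along the nipple's axis. I corrected the line from the scene camera and the contact force, because the arm blocked the top view there.

**Last checks:**
- **Coupler:** the force along the axis rose, then turned to a pull of about 8 N, which I took as the coupler snapping on.
- **Pump:** pushing on took 12.8 N, then 17.4 N. It then stopped moving and the force rose to 28 and 33 N. In the picture the tube had disappeared between the nose and the coupler.
- **Grip:** the fingers stayed at about 33 mm.

**What was less certain:**
- The gun's lean is an estimate of 28.5 to 29.5 degrees, about 1 to 1.5 degrees off the nipple's axis.
- About 3 to 4.5 N of sideways force remained at the end.
- The lateral readings disagreed by 1 to 3 mm between the camera and the arm pose.

I never saw the snap itself, and no state reading shows the pump's stroke. I saw nothing else move, but did not compare the tape, spanner and tin in a picture taken at the end.

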